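Open and latch the vent of the drying box

ROBOT

A 6-joint arm with a two-finger parallel gripper is mounted at the origin on a cart in front of the work surface, level with it; the furniture and walls round the work are solid. World frame = base frame: x ahead of the robot, y to its left, z up, the work surface at z = 0. Lengths are in m, angles in rad, forces in N, time in s.
With the tool pointing down it reaches from about 0.325 to 0.775 m from the base axis. Payload 5.5 kg.
Tool frame: the origin (TCP) lies between the finger pads; the fingertips stand 8 mm ahead of it and the grasp point (between the pads) lies 11 mm behind it (tcp_to_tips is the distance from the TCP to the fingertips, in m); z points along the fingers, y is the line along which they close (so a half turn about z gives the same grasp; the last joint's range is limited). The gripper opens to 88 mm and grips with 3 to 60 N. Pads are 20 mm wide; open, the fingers measure 115 mm over their backs; the gripper's body (75 mm by 178 mm) begins 61 mm behind the grasp point.
Start: joints at [1.148, 0.091, 1.231, -0, 1.82, -0.057], TCP at [0.215, 0.56, 0.231] pointing down, gripper open.
Joint ranges: [-2.87, 2.87], [-0.86, 2.18], [0.17, 2.46], [-1.51, 4.65], [0.06, 2.69], [-2.65, 2.65]. Speed limits (rad/s): [2.57, 2.57, 3.01, 3.14, 3.14, 3.14].

INTERFACE

Orientations are given as a unit quaternion [w, x, y, z].
In Python, from bench import * gives the robot as it stands. Calls block until the motion is done:
- move_to(position, orientation): joint-space move of the TCP to a pose.
- move_l(position, speed=0.15, orientation=None): straight line of the TCP; orientation=None keeps the orientation; speed is the mean speed in m/s.
- movej(angles): joint-space move.
- gripper_open() and close(): open the fingers fully, or close them until they stop; the grip force is fixed at half the most.
- hold(seconds).
- inverse_kinematics(position, orientation): joint angles nearest the present ones, or None.
- state(): the state.
- get_image(name): name is "scene" or "top" or "wrist"; returns a dict with "frame" (480x640x3 uint8, blue, green, red), "depth" (480x640 float32, m along the optical axis (not along the pixel's ray), 0 where there is no reading), "camera_matrix" (3x3 intrinsics, pixels), "k1" (the pictures are not rectified: a ray, as slopes to the right and down, at radius r is drawn at 1 + k1 r^2 times it, then the intrinsics apply), "view" (4x4, takes a point from world to camera coordinates). Camera axes: x right, y up, looking along -z (the intrinsics and any distortion apply to the point x, -y, -z); pixel columns grow to the right and rows downward; lengths in m; the calibration is good to about 2 mm. A picture is of the moment at which its call begins.
A pose or a line that the arm cannot do raises IKError and nothing moves.
- job_done(): hands the job in; it is judged then, once.
The state is a dict: "time": time; "joint_pos": joint angles; "dq": joint speeds; "joint_torque": joint torques, N m; "ee_pos": TCP position; "ee_rot": TCP orientation; "ft_force": force on the tool from outside, world axes, zero at the start; "moment": the same for the moment, N m; "finger_gap": finger opening in m; "finger_force": force on a finger pad.
Only numpy, scipy, OpenCV 4.12 (cv2) and the standard library are available. Lean on these libraries where they do the work, as an engineer would, in place of code of your own. Each camera call takes 0.05 s, during which the arm holds its last target. There are 200 camera calls.

TASK

Open the vent of the plywood drying box: with closed fingers, gently push its black knob along the long leg of the L-shaped slot to the corner, then push it sideways to the very end of the short leg, so that the shutter is latched open. Only push the knob with the outside of the fingers, never take it between them, and leave the cups, jars and tape round it where they stand. Finish with the hand clear of everything.

Things in the scene. Friction and masses are not known exactly. Their poses are not given: they have to be found in the camera images.
- drying_box: Low fixed plywood box, 240 (x) x 200 (y) x 60 mm high. Origin at the centre of its underside, z up; lid top at z = 60 mm. The 16 mm wide slot in the lid, in box coordinates (centre line): long leg along +x from (-40, -25) to the corner (35, -25) mm, short leg from there along +y to (35, 15) mm. A 1 mm metal plate frames it. A barred vent window, flush, at x -90 to -10, y -85 to -50 mm.
- slot_corner (a point): Point on the lid top where the two legs of the slot meet (centre line of both legs), box point (35, -25, 60) mm; its axes are the box's.
- slot_end (a point): Point on the lid top at the end of the short leg: the knob's axis stands here when it is fully home; box point (35, 15, 60) mm.
- knob_top (a point): Centre of the top of the black knob: upright, round, 28 mm in diameter, from 4 to 42 mm above the lid (top 102 mm above the table), on a 12 mm stem in the slot (2 mm play each side); cannot be lifted out or tipped. Slides stiffly (1.5 N along the long leg, 1 N along the short, light damping), stays where it is left; hard stops at both ends.
- vent_shutter (a joint): Travel of the knob and the shutter along the long leg (box +x), m: 0 at the start of the leg (vent shut), 0.075 at the corner (vent open). It cannot go back while the knob is in the short leg.
- vent_knob (a joint): Travel of the knob along the short leg (box +y), m: 0 in the long leg, 0.040 at the very end of the short leg (latched). The slot blocks it until the knob is at the corner.
- grey_cup: Bystander, loose: grey speckled cup without handle, 62 mm wide, 60 mm high, standing on the lid near the box point (-80, 62) mm; origin at the centre of its underside.
- glaze_jar_far: Bystander, loose: glaze jar with screw cap, 48 mm wide, 68 mm high, on the table beyond the box's +x side; origin at the centre of its underside.
- glaze_jar_side: Bystander, loose: a second glaze jar of the same size, on the table beside the box's -y side; origin at the centre of its underside.
- green_cup: Bystander, loose: pale green cup, 66 mm wide, 57 mm high, on the table beside the box's +y side; origin at the centre of its underside.
- tape_roll: Bystander, loose: roll of tape lying flat, 104 mm wide, 25 mm high, on the table beside the box's -y side; origin at the centre of its underside.

How it is judged:
By the outcome, as a careful person would: the job done as asked, in the order asked, and still so for the second after the job is handed in, with the robot touching nothing.
It also fails if it takes over 38 s, if anything falls off the work surface, if the arm or the gripper's body presses on something with over 40 N, if the wrist force passes 120 N, or if a joint passes its speed limit or range.

## Working session

There is one attempt and no reset: what is moved stays moved. The work goes in short steps, each a Python script; the robot and the scene stay as the last script left them, time stands still between calls to the robot, and variables do not carry over. Pictures are saved under pics/ and viewed, at most 10 in all, crops included, and the job is handed in when it is done.

```bash
mkdir -p pics; cat > h.py <<'E'
from bench import *
import numpy as np, cv2
def cast(im,uv,z=None,d=None):
    K=im["camera_matrix"];k1=im["k1"];V=np.array(im["view"])
    a=np.array([(uv[0]-K[0][2])/K[0][0],(uv[1]-K[1][2])/K[1][1]]);s=a.copy()
    for _ in range(20): s=a/(1+k1*(s@s))
    R,t=V[:3,:3],V[:3,3];o=-R.T@t;r=R.T@np.array([s[0],-s[1],-1])
    return o+r*(d if d is not None else (z-o[2])/r[2])
E
python3 - <<'E'
from h import *
for n in ["top","scene"]:
    im=get_image(n);cv2.imwrite(f"pics/{n}0.png",im["frame"]);np.savez(n+"0.npz",**im)
    print(n,np.round(im["view"],3).tolist(),im["k1"])
s=state();print(s["time"],s["ee_pos"],s["ee_rot"],s["finger_gap"])
E
```

```text
top [[-0.007, -1.0, 0.004, -0.002], [0.993, -0.007, 0.118, -0.575], [-0.118, 0.005, 0.993, -1.131], [0.0, 0.0, 0.0, 1.0]] -0.036490128900338904
scene [[0.803, -0.596, 0.009, -0.49], [0.466, 0.637, 0.614, -0.308], [-0.371, -0.489, 0.789, -0.713], [0.0, 0.0, 0.0, 1.0]] -0.050124043782072275
0.1 [0.21454874 0.56006795 0.22964138] [-1.95624349e-04  1.81912685e-01  9.83314312e-01 -8.36618278e-04] 0.08774095501433221
```

View pics/top0.png

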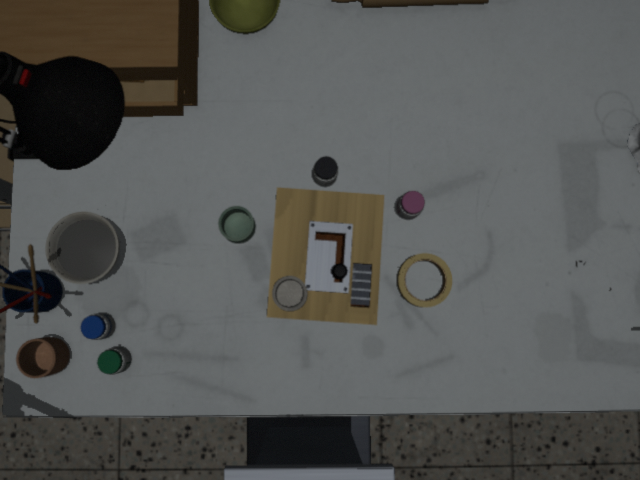

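View pics/scene0.png

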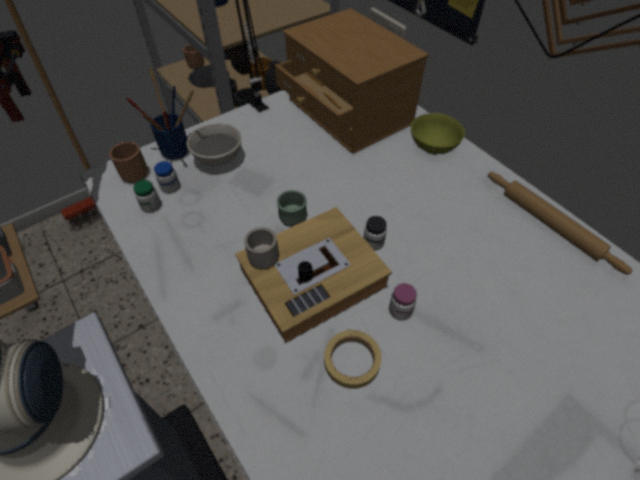

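The top view shows the box at about (267–385, 188–324) with +x up the picture. The knob is at (339,271), the slot corner near (341,237), and the short leg runs left to about (318,237). The grey cup is at (290,292), the jars at (325,168) and (411,204), the green cup at (238,224) and the tape at (424,280). The scene view agrees.

```bash
python3 - <<'E'
import numpy as np,cv2
from h import cast
im=dict(np.load("top0.npz"));D=im["depth"];f=im["frame"];im["k1"]=float(im["k1"])
P=np.zeros((480,640,3))
for v in range(130,350):
    for u in range(200,470):
        if D[v,u]>0:P[v,u]=cast(im,(u,v),d=D[v,u])
Z=P[...,2]
m=((Z>.048)&(Z<.072)).astype(np.uint8);m[:,:255]=0;m[:185]=0;m[:,392:]=0
n,l,st,c=cv2.connectedComponentsWithStats(m);k=1+np.argmax(st[1:,4]);
q=P[l==k];print("lid z",np.median(q[:,2]))
hull=cv2.convexHull(np.argwhere(l==k)[:,::-1].astype(np.int32)).reshape(-1,2)
pts=np.array([cast(im,p,z=.06)[:2] for p in hull],np.float32)
r=cv2.minAreaRect(pts);print("rect",r)
hsv=cv2.cvtColor(f,cv2.COLOR_BGR2HSV)
# box frame
w,h=r[1];ang=np.radians(r[2]);e=np.array([np.cos(ang),np.sin(ang)])
if h>w:e=np.array([-e[1],e[0]])
if e[0]<0:e=-e
ey=np.array([-e[1],e[0]]);C=np.array(r[0])
print("yaw",np.degrees(np.arctan2(e[1],e[0])))
def tb(p):return np.array([(p[:2]-C)@e,(p[:2]-C)@ey])*1000
# knob
mk=np.zeros_like(m);mk[250:300,325:355]=(f[250:300,325:355].max(2)<45)&(Z[250:300,325:355]>.085)
n,l,st,c=cv2.connectedComponentsWithStats(mk);k=1+np.argmax(st[1:,4]);print("knob",st[k],c[k],np.median(Z[l==k]))
for cc in [c[k]]:
    p=cast(im,cc,z=.102);print(p,tb(p))
# brown slot
ms=np.zeros_like(m);ms[225:290,308:355]=((f[...,2].astype(int)-f[...,0]>25)&(hsv[...,1]>120))[225:290,308:355]
vv,uu=np.nonzero(ms);B=np.array([tb(cast(im,(u,v),z=.06)) for u,v in zip(uu,vv)])
print("slot box extents",np.percentile(B,[1,99],axis=0), len(B))
# plate
for name,(u0,u1,v0,v1),zt in [("cup",(265,312,270,315),.12),("far",(308,342,150,190),.068),("side",(393,430,185,222),.068),("green",(215,258,203,246),.057),("tape",(392,458,248,312),.025)]:
    z=Z[v0:v1,u0:u1];mm=(abs(z-zt)<.01);vv,uu=np.nonzero(mm)
    if len(vv)<5: print(name,"none");continue
    p=np.array([cast(im,(u+u0,v+v0),z=zt) for u,v in zip(uu,vv)]);cc=(p.min(0)+p.max(0))/2
    print(name,cc[:2],tb(cc),np.ptp(p,axis=0)[:2],z.max())
E
```

```text
lid z 0.05959087906211713
rect ((0.5401068925857544, -0.034612201154232025), (0.19996094703674316, 0.239970400929451), 85.50476837158203)
yaw -4.495231628417965
knob [332 264  15  15 182] [338.84065934 270.99450549] 0.10110088799509032
[ 0.50827324 -0.05654596  0.102     ] [-30.01664833 -24.36128386]
slot box extents [[-43.73784426 -27.87626489]
 [ 39.09924219  17.95231419]] 219
cup [0.46986204 0.03067126] [-75.14543862  59.57711583] [0.05848001 0.05857356] 0.12407803282886332
far [ 0.70229249 -0.03516992] [161.73039964  12.1554748 ] [0.04351616 0.04084714] 0.07377640868635682
side [ 0.63564516 -0.19548363] [ 107.85285723 -152.88864297] [0.04295712 0.04268381] 0.07228763807340166
green [0.6004203  0.13095848] [ 47.15108839 169.78849448] [0.06534835 0.06478337] 0.0617568296570028
tape [ 0.49441073 -0.22093759] [ -30.952133   -189.33371742] [0.0998678  0.10247675] 0.03168293692306978
```

```bash
cat >> h.py <<'E'
yaw=np.radians(-4.495);C=np.array([.5401,-.0346])
ex=np.array([np.cos(yaw),np.sin(yaw)]);ey=np.array([-ex[1],ex[0]])
a=np.array([0,1.])+ey;a/=np.linalg.norm(a);Q=[0,a[0],a[1],0]
ZP=.082
def W(x,y,z=ZP): return [*(C+(ex*x+ey*y)/1000),z]
def F():
    f=np.array(state()["ft_force"]);return np.array([f[:2]@ex,f[:2]@ey,f[2]])
def B():
    s=state();p=np.array(s["ee_pos"]);return np.round([(p[:2]-C)@ex*1e3,(p[:2]-C)@ey*1e3,p[2]*1e3],1)
def push(x,y,axis,stop,fmax,step=1.5):
    """creep along axis until the resisting force exceeds fmax (baseline removed) or stop is reached"""
    p=[x,y];log=[]
    while p[axis]<stop:
        p[axis]+=step;move_l(W(*p),.03);f=F();log.append((p[axis],*np.round(f,1)))
        if -(f-F0)[axis]>fmax: break
    print(*log,sep="\n");return p
F0=np.zeros(3)
E
python3 - <<'E'
import h
from h import *
move_l([.30,.35,.26],.3)
close()
move_to(W(-72,-25,.18),Q)
move_l(W(-72,-25),.1);hold(.2)
h.F0=F();print("F0",h.F0,B(),state()["time"],state()["finger_gap"])
move_l(W(-50,-25),.05);print(F(),B())
move_l(W(-20,-25),.05);print(F(),B())
move_l(W(3,-25),.05);print(F(),B())
p=push(3,-25,0,15,5);print(p,B(),state()["time"])
for n in ["top","wrist"]:
    im=get_image(n);cv2.imwrite(f"pics/{n}1.png",im["frame"][100:350,180:480] if n=="top" else im["frame"])
E
```

```text
F0 [0.28274255 0.24684737 0.38181385] [-71.6 -25.   82.7] 5.325 0.0003696296140709038
[-0.17567184  0.38014531  0.29814807] [-49.9 -25.   81.8]
[ 0.52973786 -0.2555772  -0.46166988] [-19.7 -25.   82.1]
[-0.40492713 -0.62206419 -0.48288472] [  3.4 -25.   81.9]
(4.5, np.float64(0.3), np.float64(-0.0), np.float64(0.6))
(6.0, np.float64(0.0), np.float64(0.9), np.float64(1.0))
(7.5, np.float64(-1.1), np.float64(0.8), np.float64(0.7))
(9.0, np.float64(-0.1), np.float64(0.5), np.float64(0.8))
(10.5, np.float64(-1.3), np.float64(0.3), np.float64(-0.5))
(12.0, np.float64(-2.1), np.float64(0.1), np.float64(0.8))
(13.5, np.float64(-8.3), np.float64(-0.7), np.float64(3.3))
[13.5, -25] [ 12.2 -25.   82. ] 9.025
```

```bash
python3 - <<'E'
from h import *
move_l(W(-8,-25),.08);move_l(W(-8,-68),.15);move_l(W(35,-68),.1)
print(B(),F(),state()["time"])
im=get_image("top");cv2.imwrite("pics/top2.png",cv2.resize(im["frame"][150:350,220:460],None,fx=3,fy=3))
im=get_image("scene");cv2.imwrite("pics/scene2.png",cv2.resize(im["frame"][180:360,200:440],None,fx=3,fy=3))
E
```

```text
[ 34.8 -67.5  81.7] [-0.76104689 -0.15902972 -0.09754148] 10.5583
```

View pics/scene2.png

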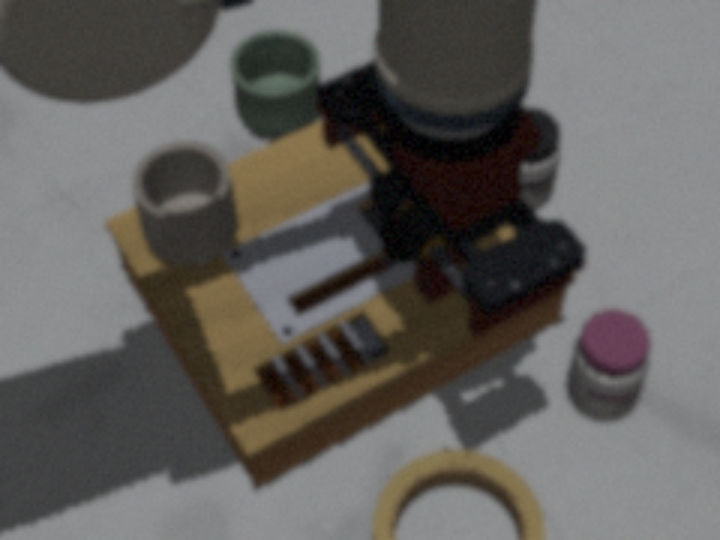

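View pics/top2.png

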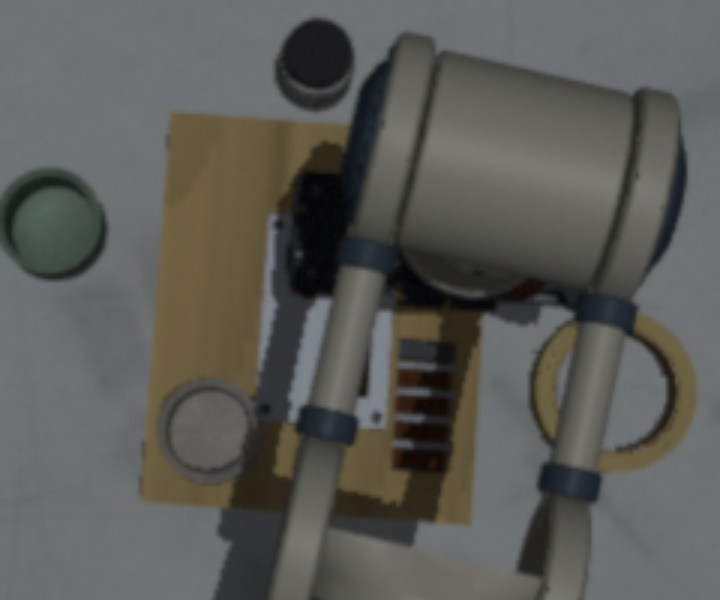

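The shutter is almost fully open, the knob is hidden behind the fingers at the corner, and the cups, jars and tape haven't moved. Next is the sideways push, with force checks.

```bash
python3 - <<'E'
import h
from h import *
hold(.1);h.F0=F();ok=True
for y in [-58,-53,-49,-45,-40,-34,-28,-22,-18]:
    move_l(W(35,y),.05);f=F();print(y,np.round(f-h.F0,1),B())
    if -(f-h.F0)[1]>6: ok=False;break
if ok: print(push(35,-18,1,-7,5))
print(B(),state()["time"])
E
```

```text
-58 [-0.1  0.5 -0.8] [ 35.  -57.6  82.1]
-53 [-0.6  1.  -0.1] [ 35.  -52.7  82. ]
-49 [-0.2  1.2 -0.4] [ 35.  -48.8  82. ]
-45 [-0.8  0.7  0.2] [ 35.  -44.8  82. ]
-40 [-1.9  0.5 -0.4] [ 35.  -39.6  82. ]
-34 [-0.2  1.  -0.3] [ 35.  -33.5  82. ]
-28 [-0.9  0.6  0.2] [ 35.  -27.6  82. ]
-22 [-0.3  1.2  0.3] [ 35.  -21.6  82. ]
-18 [-0.8  0.5  0.1] [ 35.  -17.7  82. ]
(-16.5, np.float64(0.5), np.float64(-0.3), np.float64(-0.4))
(-15.0, np.float64(-0.4), np.float64(-0.6), np.float64(0.2))
(-13.5, np.float64(0.5), np.float64(-0.8), np.float64(0.7))
(-12.0, np.float64(-0.1), np.float64(-0.3), np.float64(-0.5))
(-10.5, np.float64(-0.1), np.float64(-0.4), np.float64(-0.1))
(-9.0, np.float64(0.1), np.float64(-0.8), np.float64(-0.5))
(-7.5, np.float64(-0.2), np.float64(-3.7), np.float64(0.2))
(-6.0, np.float64(-0.9), np.float64(-8.1), np.float64(-0.0))
[35, -6.0]
[35.  -7.7 82. ] 15.1583
```

```bash
python3 - <<'E'
from h import *
move_l(W(35,-40),.1);move_l(W(35,-40,.25),.2)
move_to([.30,.35,.28],Q)
im=get_image("top");cv2.imwrite("pics/top3.png",cv2.resize(im["frame"][150:330,220:460],None,fx=3,fy=3))
f=im["frame"];D=im["depth"]
m=np.zeros((480,640),np.uint8)
for v in range(215,290):
    for u in range(300,360):
        if f[v,u].max()<45 and D[v,u]>0 and cast(im,(u,v),d=D[v,u])[2]>.085:m[v,u]=1
n,l,st,c=cv2.connectedComponentsWithStats(m);k=1+np.argmax(st[1:,4])
p=cast(im,c[k],z=.102)[:2]-C;print(st[k],c[k],p@ex*1e3,p@ey*1e3,B(),state()["time"],F())
E
```

```text
[312 226  15  16 185] [319.17837838 233.77837838] 33.30853442761959 14.69112784897589 [-268.8  364.2  279.8] 18.5333 [-0.38552129 -0.20938445 -0.46155076]
```

View pics/top3.png

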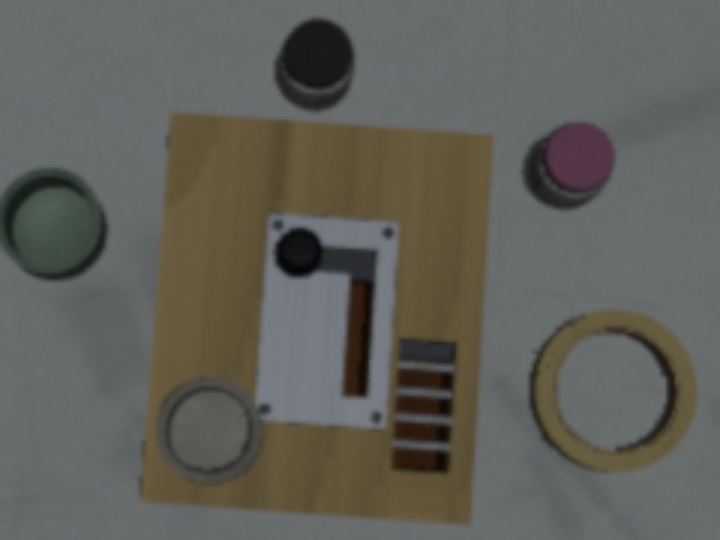

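The knob, at (299,251) in the crop, measures about (33, 15) mm in box coordinates, so it's at the end of the short leg. The vent is open, nothing else has moved, and the hand is clear.

```bash
python3 -c "
from bench import *
print(job_done())"
```

```text
the job is handed in; nothing more can be done
None
```

The vent is latched open: the knob was pushed to the corner and then to the end stop of the short leg (measured at about 33, 15 mm against a target of 35, 15), the other items look unmoved, the hand is clear, and I handed the job in at about 18.5 s.

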